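# Tuck the flashing under the shingle of a model roof

## Task

Slide the model roof panel by its handle along the table into the slotted wooden holder until it is fully home against the back stop. Then take the metal flashing by its wooden batten, set it on the bare roof deck in front of the shingle and tuck its front edge about 3 cm under the shingle along its whole length, without lifting the shingle. Finish still gripping the flashing and pressing it flat onto the deck with a light steady push of about 10 N; do not let go, and leave the other things on the table alone.

Things in the scene. Friction and masses are not known exactly. Their poses are not given: they have to be found in the camera images.
- roof_panel: Loose model roof panel, 0.7 kg: grey board 200 (x) x 150 (y) x 10 mm, front corners rounded, flat on the table before the holder. Origin: centre of its underside; +x = front end, goes into the holder first. Carries the plywood deck, a handle bar at the rear, and at the front a hinged shingle course with its free edge to the rear. Fixed upper course above the hinge, x = 76 to 100, top z = 38 mm.
- panel_holder: Wooden slotted holder fixed to the table, mouth to the robot. Origin and axes are those of the panel when fully home; the panel slides in along +x. Rails x = -5 to 100, inner faces y = +/-78 (3 mm clearance a side), lips z = 13 to 20 mm reaching in to y = +/-67 over the panel edges. Mouth flares from x = -5 to -37 mm out to y = +/-93. Back stop face x = 100, 20 mm high.
- panel_handle (a point): Middle of the panel's handle bar, 44 mm above the panel's underside, at x = -92 mm, y = 0 of the panel. The bar is 14 mm thick (panel x), 50 mm long (panel y), upright from z = 10 to 54 mm; pinch it from above across its 14 mm and slide without bearing down on it (pressed down, the panel drags on the table).
- roof_deck: Bare plywood deck on the panel, 164 x 130 x 6 mm, on a springy felt underlay; origin at the centre of its underside, panel origin raised 15 mm at rest; its top is then 21 mm above the table. Pressed straight down it gives 2 mm at about 10 N, 4.5 mm (hard stop) at about 20 N; stays level. Bare from the handle (panel x = -82 mm) to the shingle's free edge (x = +36 mm) and on under the shingle to x = +82 mm.
- shingle_edge (a point): Middle of the lower free edge of the shingle with the shingle at rest, at panel x = +36 mm, y = 0, z = 27 mm. Fixed to the panel. Shingle 5 mm thick, 46 mm long (x), 130 mm wide (y); the gap between deck and shingle is 6 mm high and 46 mm deep (closed at panel x = +82 mm), open at the edge.
- shingle (a joint): Lift angle of the shingle about its hinge at panel x = +82 mm; 0 at rest, positive lifted, in rad (0.1 rad raises the free edge about 4.5 mm). Very light: a fraction of a newton lifts it. It may never exceed 0.12.
- flashing: Loose flashing, 0.13 kg: a flat aluminium strip 72 (x) x 90 (y) x 3 mm with an upright wooden grip batten, 12 mm thick (x), 60 mm long (y), from z = 3 to 39 mm, along its rear edge. Origin: centre of the underside below the batten; the strip runs from x = -6 to +66 mm; the +x edge is the front edge to be tucked. Starts flat on the table, batten up, to the right of the panel.
- flash_grip (a point): Grip point in the middle of the batten, 27 mm above the flashing's underside (flashing x = 0, y = 0). Pinch from above across the 12 mm thickness.
- flash_edge_left (a point): Left corner of the flashing's front edge, underside: flashing x = +66, y = +45 mm, z = 0.
- flash_edge_right (a point): Right corner of the flashing's front edge, underside: flashing x = +66, y = -45 mm, z = 0.
- bead_box: Bystander: small clear bead box, 51 x 53 x 20 mm, right of the holder. Origin at centre of its underside.
- steel_block: Bystander: flat steel bench block, 66 x 66 x 19 mm, left of the panel. Origin at centre of its underside.
- glass_jar: Bystander: small glass jar, 56 mm wide, 71 mm high, right of the holder. Origin at centre of its underside.
Things that resemble listed ones, but are neither listed nor needed, are in the scene too. Leave any yellow look-alike of the flashing alone.

How it is judged (in metres and radians):
On the way, in this order (a step that is already met when the one before it is completed fails the run):
1. the roof panel is fully home in the holder (within 6 mm, square to 0.06 rad) (horizontal distance between roof_panel and panel_holder below 0.006 m and angle between the x axis of roof_panel and the x axis of panel_holder, either way round below 0.06 rad), for 0.2 s.
2. the flashing's front edge is at least 15 mm under the shingle over its whole length (x of each of flash_edge_left, flash_edge_right in the frame of roof_panel above 0.051 m and y of flash_edge_left in the frame of roof_panel between -0.065 and 0.065 m and z of each of flash_edge_left, flash_edge_right in the frame of roof_panel below 0.0235 m and y of flash_edge_right in the frame of roof_panel between -0.065 and 0.065 m), for 0.2 s.
At the end, for the whole second after the job is handed in: Panel home (6 mm, 0.06 rad); both front corners of the flashing 15 mm or more under the shingle and within its width, underside at most 2.5 mm above the resting deck; flashing level to 0.06 rad, at rest, pressed on the deck with over 4 N and gripped by the fingers; shingle down (under 0.06 rad) (all of step 1 and all of step 2 and angle between flashing's own z axis and vertical below 0.06 rad and z of flash_edge_left in the frame of roof_panel above 0.013 m and contact force between flashing and roof_deck above 4 N and contact force between the fingers and flashing above 3 N and value of joint shingle below 0.06 rad and linear speed of flashing below 0.02 m/s); the arm keeps its last pose, push and grip.
It fails at once if the shingle is lifted more than 0.12 rad (value of joint shingle above 0.12 rad).
It fails at once if the flashing is pressed on the deck with more than 60 N (contact force between flashing and roof_deck above 60 N).
It fails at once if a bystander is moved more than 20 mm (distance of any of bead_box, steel_block, glass_jar from where it was at the start of the episode above 0.02 m).
It also fails if it takes over 58 s, if anything falls off the work surface, if the arm or the gripper's body presses on something with over 40 N, if the wrist force passes 120 N, or if a joint passes its speed limit or range.

## Robot

A 7-joint arm with a two-finger parallel gripper is mounted at the origin on a cart in front of the work surface, level with it; the furniture and walls round the work are solid. World frame = base frame: x ahead of the robot, y to its left, z up, the work surface at z = 0. Lengths are in mm, angles in rad, forces in N, time in s.
With the tool pointing down it reaches from about 425 to 950 mm from the base axis. Payload 4.7 kg.
Tool frame: the origin (TCP) lies on the centre line of the jaws, within the pads' length; the fingertips stand 17 mm ahead of it and the grasp point (between the pads) lies 2 mm behind it (r.finger_overhang is the distance from the TCP to the fingertips, in mm); z points along the fingers, y is the line along which they close (so a half turn about z gives the same grasp; the last joint's range is limited). The gripper opens to 87 mm and grips with 3 to 60 N. Pads are 19 mm wide; open, the fingers measure 117 mm over their backs; the gripper's body (75 mm by 190 mm) begins 51 mm behind the grasp point.
Start: joints at [1.284, 0.469, -0.049, 1.532, 0.024, 1.141, -0.082], TCP at [172.14, -652.699, 239.573] pointing down, gripper open.
Joint ranges: [-2.59, 2.59], [-0.33, 1.99], [-1.39, 1.29], [0.1, 2.45], [-1.04, 4.18], [0.21, 1.99], [-2.66, 2.66]. Speed limits (rad/s): [2.57, 2.57, 3.14, 3.14, 3.14, 3.14, 3.14].

## Interface

Orientations are given as a rotation vector (axis times angle).
In Python, from station import r, viewer, close_job gives the robot as it stands.
- The arm moves only by the shell command python3 -m handwheel 'ROWS' [FORCE]. ROWS is a JSON object of lists of equal length, an entry for each row: "gripper": the opening, from 0 (shut) to 1 (fully open); "translation": the shift along the tool's x, y, z in mm, a list of three; "roll": the turn about the tool's z in degrees. A call has 1 to 8 rows; each row shifts and turns the commanded pose from where the row before left it, along the tool's axes as they then stand; what a row does not reach is not made up. A row lasts 1/10 s, in which the tool goes at most 50 mm and 8.59 degrees, less where a joint would pass 70% of its speed; a pose out of reach is approached as far as the arm can. A call with a gripper value outside its range is refused whole. The fingers move at their own pace and stop on an object; FORCE is the grip in N (left out, the last holds). Time passes only in rows, so rows that do not move let the fingers close. It gives the time, the measured TCP pose, the force, the opening and the grip force at its end, in the units of the state.
- r.get_state(): the state, without advancing time (a new reading comes with each control period).
- viewer.get_image(name): name is "side" or "top"; returns a dict with "color" (384x512x3 uint8, red, green, blue), "fovy" (degrees; the focal length in pixels is half the picture's height over the tangent of half this angle, whatever the lens; pixels are square), "cx", "cy" (the principal point, pixels), "k1" (the pictures are not rectified: a ray, as slopes to the right and down, at radius r is drawn at 1 + k1 r^2 times it, then the intrinsics apply), "rvec" (rotation vector, rad) and "tvec" (3), from world to camera coordinates, as OpenCV has them. Camera axes: x right, y down, z forward; pixel columns grow to the right and rows downward; lengths in mm; the calibration is good to about 2 mm. A picture is of the moment at which its call begins. There is no depth.
- close_job(): hands the job in; it is judged then, once.
The state is a dict: "time_s": time; "q": joint angles; "joint_vel": joint speeds; "effort": joint torques, N m; "eef_pos": TCP position; "eef_rot": TCP orientation; "force": force on the tool from outside, world axes, zero at the start; "moment": the same for the moment, N m; "width": finger opening in mm; "grasp_force": force on a finger pad.
Only numpy, scipy, OpenCV 4.12 (cv2) and the standard library are available. Lean on these libraries where they do the work, as an engineer would, in place of code of your own. Each camera call takes 0.05 s, during which the arm holds its last target. There are 200 camera calls.

## Working session

There is one attempt and no reset: what is moved stays moved. The work goes in short steps, Python scripts to look and compute and a shell command to move; the robot and the scene stay as the last step left them, time stands still between calls to the robot, and variables do not carry over. Pictures are saved under pics/ and viewed, at most 10 in all, crops included, and the job is handed in when it is done.

```bash
ls; mkdir -p pics
cat > h.py <<'E'
import numpy as np, cv2
from scipy.spatial.transform import Rotation as R
from station import r, viewer
def grab(n, f=None):
    im=viewer.get_image(n)
    if f: cv2.imwrite(f, im["color"][:,:,::-1])
    return im
def cam(im):
    H=im["color"].shape[0]; fl=H/2/np.tan(np.radians(im["fovy"])/2)
    return np.array([[fl,0,im["cx"]],[0,fl,im["cy"]],[0,0,1]]), np.array([im["k1"],0,0,0,0.])
def proj(im,P):
    K,d=cam(im); return cv2.projectPoints(np.float64(P).reshape(-1,1,3),np.float64(im["rvec"]),np.float64(im["tvec"]),K,d)[0].reshape(-1,2)
def unproj(im,uv,z):
    K,d=cam(im); n=cv2.undistortPoints(np.float64(uv).reshape(-1,1,2),K,d).reshape(-1,2)
    M=R.from_rotvec(im["rvec"]).as_matrix(); c=-M.T@np.float64(im["tvec"])
    D=np.c_[n,np.ones(len(n))]@M; z=np.broadcast_to(z,len(n))
    return c+D*((z-c[2])/D[:,2])[:,None]
E
python3 - <<'E'
from h import *
import pickle
d={}
for n in("top","side"):
    d[n]=grab(n); cv2.imwrite(f"pics/{n}0.png",cv2.resize(d[n]["color"][:,:,::-1],None,fx=1.5,fy=1.5,interpolation=cv2.INTER_CUBIC))
    print({k:v for k,v in d[n].items() if k!="color"})
pickle.dump(d,open("d0.pkl","wb"))
s=r.get_state();print(s)
E
```

```text
pics
{'fovy': 55.07917171063474, 'cx': 255.06578906536524, 'cy': 190.5991993466239, 'k1': -0.011854817315122468, 'rvec': array([ 2.19604715, -2.16764483,  0.06582711]), 'tvec': array([-115.70529156,  595.47531911, 1027.91501751])}
{'fovy': 48.64927945990665, 'cx': 254.03189841573453, 'cy': 194.46171522740602, 'k1': 0.01537593742282439, 'rvec': array([ 0.5020333 , -2.35582207,  1.57339054]), 'tvec': array([494.75673423, 174.35772122, 802.172144  ])}
{'time_s': 0.1, 'q': array([ 1.28410583,  0.46935389, -0.04858158,  1.53355526,  0.02412833,
        1.1409784 , -0.08230167]), 'joint_vel': array([-0.00011534, -0.00179752,  0.00097079, -0.00285284, -0.00028068,
        0.00074677, -0.0004447 ]), 'effort': array([ 1.40645028e-03, -5.09171176e+01, -8.08676449e-02, -2.36829239e+01,
       -6.14624494e-02,  3.44675558e-02,  6.49702679e-05]), 'eef_pos': array([ 171.96141089, -652.21754533,  238.61708612]), 'eef_rot': array([-3.11385963e+00, -4.03641768e-01,  4.83796422e-04]), 'force': array([-0.37387273, -0.46246362,  0.01863141]), 'moment': array([-0.02583386,  0.0214986 ,  0.00996283]), 'grasp_force': 0.0, 'width': 87.18017922513737}
```

View pics/top0.png

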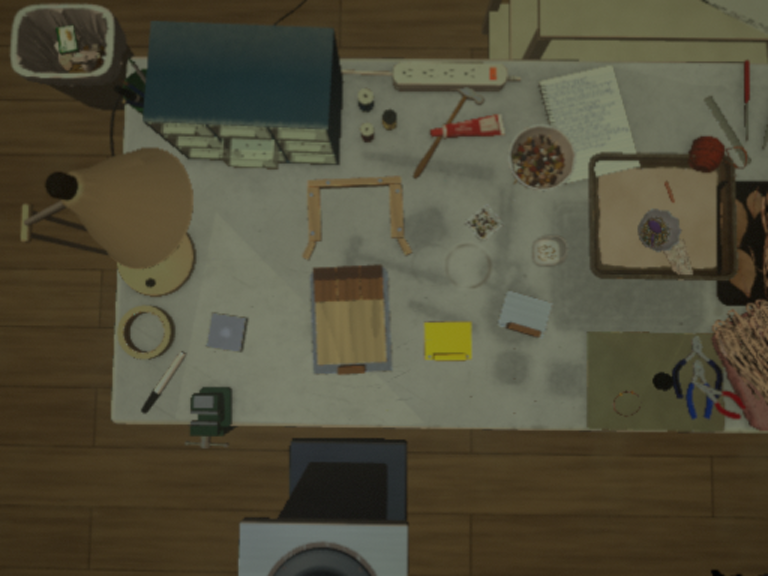

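View pics/side0.png

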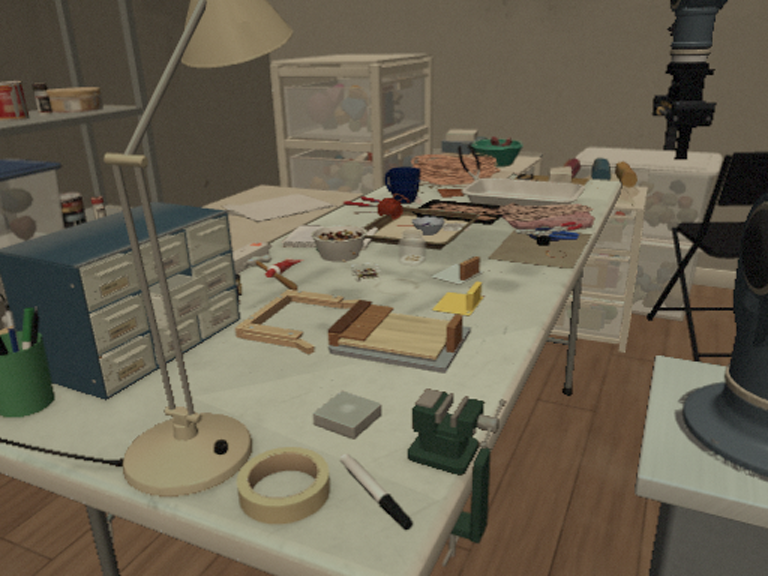

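The top view (1.5x) shows the panel at (350,320), the holder at (357,215), the steel block at (227,332), and the jar or clear dish and bead box near (467,265) and (547,250). There are two flashing candidates. The yellow one at (448,340) is the look-alike. The bare-metal one with a wooden batten at (524,313) fits the description. I'll confirm it in a crop.

Run:
```python
from h import *
import pickle
d=pickle.load(open("d0.pkl","rb"))
c=d["top"]["color"][110:260,195:375,::-1]
c=cv2.resize(c,None,fx=4,fy=4,interpolation=cv2.INTER_CUBIC)
cv2.imwrite("pics/crop1.png",cv2.convertScaleAbs(c,alpha=1.4))
```

```text
(no output)
```

View pics/crop1.png

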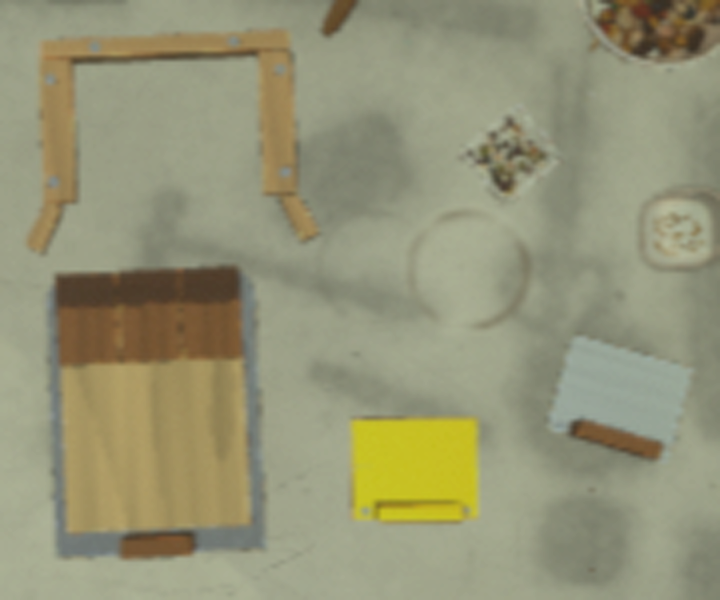

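The crop confirms the metal strip with the brown batten at crop (620,395). I'll fit poses by reprojection.

```bash
cat > fit.py <<'E'
from h import *
from scipy.optimize import least_squares
def fit(im,P,uv,x0,free_z=False):
    P=np.float64(P)
    def w(v): 
        c,s=np.cos(v[2]),np.sin(v[2]); Z=v[3] if free_z else 0
        return np.c_[v[0]+c*P[:,0]-s*P[:,1],v[1]+s*P[:,0]+c*P[:,1],P[:,2]+Z]
    f=lambda v:(proj(im,w(v))-uv).ravel()
    s=least_squares(f,x0,x_scale=[10,10,.1]+([10] if free_z else []),loss="soft_l1")
    return s.x,f(s.x).reshape(-1,2)
E
python3 - <<'E'
from fit import *
import pickle
d=pickle.load(open("d0.pkl","rb")); im=d["top"]
o=lambda a:(np.float64(a)+.5)/4-.5+[195,110]
np.set_printoptions(precision=3,suppress=True)
sets={
"panel":([[-100,75,10],[-100,-75,10],[-99,25,54],[-99,-25,54],[-85,25,54],[-85,-25,54],[100,65,38],[100,-65,38],[36,65,32],[36,-65,32]],
 [[57,557],[264,549],[122,556],[194,553],[121,537],[194,535],[57,273],[238,267],[62,363],[243,357]]),
"holder":([[100,67,20],[100,-67,20],[-5,67,20],[-5,-67,20]],[[75,60],[260,54],[75,201],[265,192]]),
"flash":([[66,45,3],[66,-45,3],[-6,-45,3],[-6,45,3],[-6,30,39],[-6,-30,39],[6,-30,39],[6,30,39]],
 [[577,337],[692,370],[665,459],[549,430],[570,434],[658,459],[663,440],[577,420]])}
for k,(P,uv) in sets.items():
    x0=list(unproj(im,o(uv).mean(0)[None],10)[0][:2])+[0]
    x,e=fit(im,P,o(uv),x0); print(k,x,"rad->deg",np.degrees(x[2])); print(e.round(1).tolist())
s=r.get_state(); print(R.from_rotvec(s["eef_rot"]).as_matrix().round(3))
c=o([[510,157],[680,232],[470,268]]);print(unproj(im,c,20))
print(unproj(im,np.array([[227/1.5,332/1.5],[211/1.5,400/1.5]]),20))
E
```

```text
panel [533.825 -47.511   0.054] rad->deg 3.1141828505912725
[[-0.2, -0.1], [0.7, -0.2], [-0.3, 0.5], [0.0, 0.5], [-0.2, 0.1], [-0.2, -0.2], [-0.3, -0.1], [0.7, -0.5], [-0.5, 0.2], [0.4, -0.2]]
holder [690.947 -55.66    0.044] rad->deg 2.514970678005005
[[-0.2, -0.5], [-0.1, -0.6], [0.6, 0.2], [-0.2, 1.0]]
flash [ 518.917 -371.18    -0.274] rad->deg -15.725624866407417
[[-1.4, -1.0], [-0.1, -0.5], [0.0, 1.3], [-1.2, -0.3], [1.3, 0.2], [0.2, 0.1], [0.1, 0.7], [0.7, -0.4]]
[[ 0.967  0.255 -0.001]
 [ 0.255 -0.967  0.002]
 [-0.    -0.002 -1.   ]]
[[ 719.264 -298.561   20.   ]
 [ 666.666 -419.854   20.   ]
 [ 638.95  -270.103   20.   ]]
[[505.705 185.48   20.   ]
 [377.949 211.611  20.   ]]
```

```bash
python3 -m handwheel '{"gripper":[1,1,1,1,1,1,1,1],"translation":[[0,0,0],[0,0,0],[0,0,0],[0,0,0],[0,0,0],[0,0,0],[0,0,0],[0,0,0]],"roll":[-8,-8,-8,-8,-8,-8,-8,-8]}' 20
cat > st.py <<'E'
from h import *
s=r.get_state(); M=R.from_rotvec(s["eef_rot"]).as_matrix()
print("t",s["time_s"],"p",s["eef_pos"].round(1),"yawx",np.degrees(np.arctan2(M[1,0],M[0,0])).round(2),"z",M[:,2].round(3),"F",s["force"].round(1),"w",round(s["width"],1),"g",round(s["grasp_force"],1),"q7",s["q"][6].round(2))
import sys
if len(sys.argv)>1:
    T=np.float64(sys.argv[1:4]); print("tool delta",(M.T@(T-s["eef_pos"])).round(1))
E
python3 st.py
```

```text
time_s: 0.9
eef_pos: [172.0, -652.4, 238.9]
eef_rot: [-2.422, -2.0, -0.001]
force: [0.0, 0.5, 0.2]
width: 87.1
grasp_force: 0.0
t 0.9 p [ 172.  -652.4  238.9] yawx 79.1 z [-0.     0.001 -1.   ] F [0.  0.5 0.2] w 87.1 g 0.0 q7 0.94
```

```bash
python3 -m handwheel '{"gripper":[1,1,1,1,1,1,1,1],"translation":[[0,0,0],[0,0,0],[35,30,0],[35,30,0],[35,30,0],[35,30,0],[35,30,0],[35,30,0]],"roll":[-7,-7,0,0,0,0,0,0]}'; python3 -m handwheel '{"gripper":[1,1,1,1,1,1,1,1],"translation":[[38,20,0],[38,20,0],[38,15,0],[38,15,0],[38,15,0],[38,15,0],[38,15,0],[38,7,0]],"roll":[0,0,0,0,0,0,0,0]}'; python3 st.py 442 -52.5 120
```

```text
time_s: 1.7
eef_pos: [342.4, -432.5, 239.3]
eef_rot: [-2.167, -2.274, 0.0]
force: [0.7, -0.1, 0.2]
width: 87.3
grasp_force: 0.0
time_s: 2.5
eef_pos: [449.6, -122.9, 239.5]
eef_rot: [2.166, 2.275, 0.001]
force: [1.1, 0.5, -0.5]
width: 87.0
grasp_force: 0.0
t 2.5 p [ 449.6 -122.9  239.5] yawx 92.8 z [ 0.001  0.    -1.   ] F [ 1.1  0.5 -0.5] w 87.0 g 0.0 q7 0.1
tool delta [ 70.6  -4.2 119.5]
```

```bash
python3 -m handwheel '{"gripper":[1,1,1,1,1],"translation":[[36,-2,30],[35,-2,30],[0,0,30],[0,0,29],[0,0,0]],"roll":[0,0,0,0,0]}'; python3 st.py 442 -52.5 46
python3 - <<'E'
from h import *
im=grab("top"); c=im["color"][150:270,195:275,::-1]; c=cv2.resize(c,None,fx=5,fy=5,interpolation=cv2.INTER_CUBIC)
i2=grab("side"); e=i2["color"][180:270,210:330,::-1]; e=cv2.resize(e,None,fx=3.3,fy=5,interpolation=cv2.INTER_CUBIC)
e=cv2.resize(i2["color"][180:270,215:315,::-1],None,fx=4,fy=4,interpolation=cv2.INTER_CUBIC)
o=np.zeros((600,800,3),np.uint8); o[:,:400]=c; o[:360,400:]=e; cv2.imwrite("pics/a1.png",cv2.convertScaleAbs(o,alpha=1.3))
E
```

```text
time_s: 3.0
eef_pos: [438.5, -53.6, 117.6]
eef_rot: [-2.161, -2.271, 0.007]
force: [-0.2, -0.4, 0.2]
width: 86.7
grasp_force: 0.0
t 3.0 p [438.5 -53.6 117.6] yawx 92.85 z [-0.008  0.001 -1.   ] F [-0.2 -0.4  0.2] w 86.7 g 0.0 q7 -0.21
tool delta [ 0.8  4.1 71.6]
```

View pics/a1.png

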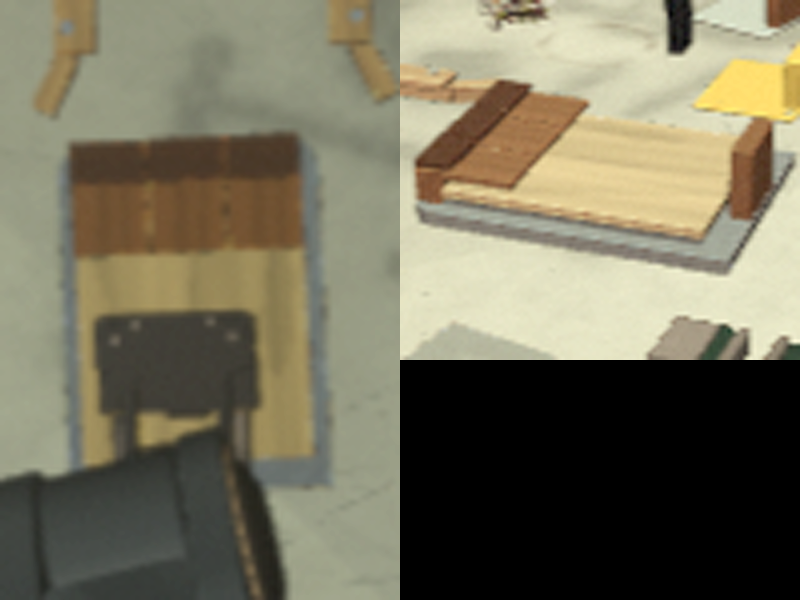

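The gripper sits centred over the handle end of the panel and one finger shows in the side crop at (680,25). The rear end is hidden by the arm. Descending now.

```bash
python3 -m handwheel '{"gripper":[1,1,1,1,1],"translation":[[0.5,4,20],[0,0,20],[0,0,20],[0,0,11],[0,0,0]],"roll":[0,0,0,0,0]}'; python3 st.py 442 -52.5 46; python3 -m handwheel '{"gripper":[0.5,0.4,0.3,0.25,0.2,0,0,0],"translation":[[0,0,0],[0,0,0],[0,0,0],[0,0,0],[0,0,0],[0,0,0],[0,0,0],[0,0,0]],"roll":[0,0,0,0,0,0,0,0]}' 20; python3 st.py 442 -52.5 46
```

```text
time_s: 3.6
eef_pos: [445.6, -53.6, 49.6]
eef_rot: [-2.168, -2.274, 0.001]
force: [-0.1, 0.2, 0.6]
width: 87.0
grasp_force: 0.0
t 3.6 p [445.6 -53.6  49.6] yawx 92.74 z [-0. -0. -1.] F [-0.1  0.2  0.6] w 87.0 g 0.0 q7 -0.34
tool delta [ 1.3 -3.5  3.6]
time_s: 4.4
eef_pos: [445.5, -53.3, 49.5]
eef_rot: [-2.167, -2.275, 0.0]
force: [-0.0, -0.8, 0.1]
width: 31.1
grasp_force: 0.0
t 4.4 p [445.5 -53.3  49.5] yawx 92.77 z [-0. -0. -1.] F [-0.  -0.8  0.1] w 31.1 g 0.0 q7 -0.34
tool delta [ 0.9 -3.4  3.5]
```

```bash
python3 -m handwheel '{"gripper":[0,0,0,0,0,0,0,0],"translation":[[0,-1.5,0],[0,-1.5,0],[0,0,0],[0,0,0],[0,0,0],[0,0,0],[0,0,0],[0,0,0]],"roll":[0,0,0,0,0,0,0,0]}' 20; python3 st.py 442 -52.5 46
```

```text
time_s: 5.2
eef_pos: [442.1, -53.4, 49.5]
eef_rot: [-2.167, -2.274, 0.001]
force: [-1.9, 0.1, 1.8]
width: 13.9
grasp_force: 20.0
t 5.2 p [442.1 -53.4  49.5] yawx 92.78 z [-0.001 -0.    -1.   ] F [-1.9  0.1  1.8] w 13.9 g 20.0 q7 -0.34
tool delta [ 0.9 -0.1  3.5]
```

```bash
python3 -m handwheel '{"gripper":[0,0,0,0,0,0,0,0],"translation":[[-2,5,-0.5],[-2,6,0],[-2,6,0],[-2,6,0],[-2,6,0],[-2,6,0],[-2,5,0],[0,0,0]],"roll":[0,0,0,0,0,0,0,0]}' 25
python3 st.py 599 -60 46
python3 - <<'E'
from h import *
im=grab("top"); cv2.imwrite("pics/raw2.png",im["color"][:,:,::-1])
c=im["color"][115:235,195:285,::-1]; c=cv2.resize(c,None,fx=5,fy=5,interpolation=cv2.INTER_CUBIC)
cv2.imwrite("pics/a2.png",cv2.convertScaleAbs(c,alpha=1.4))
E
```

```text
time_s: 6.0
eef_pos: [484.8, -65.8, 50.1]
eef_rot: [2.167, 2.273, 0.003]
force: [1.9, 0.7, -5.6]
width: 13.7
grasp_force: 25.0
t 6.0 p [484.8 -65.8  50.1] yawx 92.73 z [ 0.002  0.    -1.   ] F [ 1.9  0.7 -5.6] w 13.7 g 25.0 q7 -0.31
tool delta [  0.3 114.4   4.4]
```

View pics/a2.png

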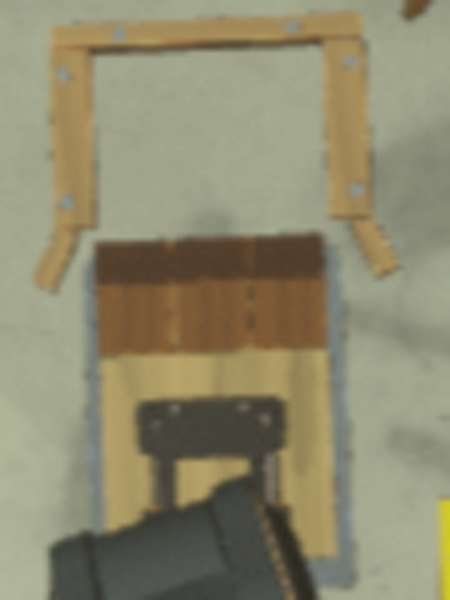

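The panel has moved cleanly and stands before the mouth: front corners at crop (96,243) and (324,233), lip inner ends at (97,228) and (331,213). Refitting both.

Run:
```python
from fit import *
import pickle
im=pickle.load(open("d0.pkl","rb"))["top"]
o=lambda a:(np.float64(a)+.5)/5-.5+[195,115]
np.set_printoptions(precision=3,suppress=True)
sets={"panel":([[100,65,38],[100,-65,38],[36,65,32],[36,-65,32],[-100,-75,10]],[[96,243],[324,233],[101,356],[329,349],[353,588]]),
"holder":([[100,67,20],[100,-67,20],[-5,67,20],[-5,-67,20],[-5,93-0,20]][:4],[[92,50],[325,41],[97,228],[331,213]])}
v={}
for k,(P,uv) in sets.items():
    x0=list(unproj(im,o(uv).mean(0)[None],10)[0][:2])+[0]
    x,e=fit(im,P,o(uv),x0); v[k]=x; print(k,x,np.degrees(x[2])); print(e.round(1).tolist())
h,p=v["holder"],v["panel"]; c,s=np.cos(h[2]),np.sin(h[2]); D=p[:2]-h[:2]
print("panel in holder",c*D[0]+s*D[1],-s*D[0]+c*D[1])
```

```text
panel [575.241 -59.698   0.046] 2.6092962067457273
[[-0.2, -0.2], [0.3, 0.2], [-0.4, -0.0], [0.1, -0.1], [0.3, 0.1]]
holder [691.261 -56.278   0.056] 3.199679552379135
[[-0.0, -0.3], [-0.3, -0.6], [0.2, 0.1], [0.1, 1.1]]
panel in holder -116.03004095561305 3.0611907075231284
```

```bash
python3 -m handwheel '{"gripper":[0,0,0,0,0,0,0,0],"translation":[[-1,7,0.3],[-1,8,0],[0,8,0],[0,8,0],[0,8,0],[0,7,0],[0,5,0],[0,0,0]],"roll":[0,0,0,0,0,0,0,0]}' 30
python3 st.py 599 -60 46
python3 -m handwheel '{"gripper":[0,0,0,0,0,0,0,0],"translation":[[0,6,0],[0,7,0],[0,8,0],[0,8,0],[0,7,0],[0,6,0],[0,4,0],[0,0,0]],"roll":[0,0,0,0,0,0,0,0]}' 30
python3 st.py 599 -60 46
```

```text
time_s: 6.85
eef_pos: [535.9, -64.8, 49.9]
eef_rot: [2.166, 2.273, 0.004]
force: [1.2, 0.9, -5.5]
width: 13.4
grasp_force: 30.0
t 6.85 p [535.9 -64.8  49.9] yawx 92.78 z [ 0.003  0.001 -1.   ] F [ 1.2  0.9 -5.5] w 13.4 g 30.0 q7 -0.31
tool delta [ 1.7 63.3  4.1]
time_s: 7.65
eef_pos: [581.5, -62.7, 49.9]
eef_rot: [2.166, 2.274, 0.003]
force: [0.5, -0.4, -3.9]
width: 13.5
grasp_force: 30.0
t 7.65 p [581.5 -62.7  49.9] yawx 92.77 z [ 0.002  0.    -1.   ] F [ 0.5 -0.4 -3.9] w 13.5 g 30.0 q7 -0.3
tool delta [ 1.8 17.6  3.9]
```

```bash
python3 -m handwheel '{"gripper":[0,0,0,0,0,0],"translation":[[0,4,0.3],[0,4,0.3],[0,4,0],[0,2,0],[0,1,0],[0,0,0]],"roll":[0,0,0,0,0,0]}' 30
python3 st.py 599 -60 46
python3 -m handwheel '{"gripper":[0,0,0,0],"translation":[[0,1,0],[0,1,0],[0,1,0],[0,0,0]],"roll":[0,0,0,0]}' 30
python3 st.py 599 -60 46
```

```text
time_s: 8.25
eef_pos: [594.3, -62.1, 49.6]
eef_rot: [-2.167, -2.274, 0.003]
force: [-5.7, 0.2, 2.6]
width: 14.0
grasp_force: 30.0
t 8.25 p [594.3 -62.1  49.6] yawx 92.77 z [-0.002 -0.001 -1.   ] F [-5.7  0.2  2.6] w 14.0 g 30.0 q7 -0.3
tool delta [1.9 4.8 3.6]
time_s: 8.65
eef_pos: [597.3, -62.0, 49.5]
eef_rot: [-2.167, -2.274, 0.002]
force: [-5.9, 0.1, 2.3]
width: 13.5
grasp_force: 30.0
t 8.65 p [597.3 -62.   49.5] yawx 92.77 z [-0.002 -0.001 -1.   ] F [-5.9  0.1  2.3] w 13.5 g 30.0 q7 -0.3
tool delta [1.9 1.8 3.5]
```

```bash
for i in 1 2; do :; done; python3 -m handwheel '{"gripper":[0,0,0,0],"translation":[[0,1,0],[0,1,0],[0,1,0],[0,0,0]],"roll":[0,0,0,0]}' 30
python3 st.py 599 -60 46
python3 -m handwheel '{"gripper":[0,0,0],"translation":[[0,1,0],[0,1,0],[0,0,0]],"roll":[0,0,0]}' 30
python3 st.py 599 -60 46
```

```text
time_s: 9.05
eef_pos: [600.4, -61.8, 49.6]
eef_rot: [-2.167, -2.274, 0.002]
force: [-6.7, -0.1, 2.6]
width: 13.7
grasp_force: 30.0
t 9.05 p [600.4 -61.8  49.6] yawx 92.77 z [-0.001 -0.001 -1.   ] F [-6.7 -0.1  2.6] w 13.7 g 30.0 q7 -0.3
tool delta [ 1.9 -1.3  3.6]
time_s: 9.35
eef_pos: [600.8, -61.8, 49.6]
eef_rot: [-2.165, -2.272, 0.007]
force: [-9.6, -0.7, 6.2]
width: 13.6
grasp_force: 30.0
t 9.35 p [600.8 -61.8  49.6] yawx 92.76 z [-0.005 -0.001 -1.   ] F [-9.6 -0.7  6.2] w 13.6 g 30.0 q7 -0.3
tool delta [ 1.9 -1.7  3.6]
```

```bash
python3 -m handwheel '{"gripper":[0,0,0,0],"translation":[[0,1,-0.3],[0,1,0],[0,1,0],[0,0,0]],"roll":[0,0,0,0]}' 30
python3 st.py 599 -60 46
python3 -m handwheel '{"gripper":[0,0,0,0],"translation":[[0,-2,0],[0,-2,0],[0,0,0],[0,0,0]],"roll":[0,0,0,0]}' 30
python3 -m handwheel '{"gripper":[0.2,0.4,0.5,0.6,0.6,0.6],"translation":[[0,0,0],[0,0,0],[0,0,0],[0,0,0],[0,0,0],[0,0,0]],"roll":[0,0,0,0,0,0]}' 20
python3 st.py 599 -60 46
```

```text
time_s: 9.75
eef_pos: [600.9, -61.8, 49.5]
eef_rot: [-2.163, -2.27, 0.015]
force: [-16.2, -0.7, 11.0]
width: 13.9
grasp_force: 30.5
t 9.75 p [600.9 -61.8  49.5] yawx 92.77 z [-0.011 -0.002 -1.   ] F [-16.2  -0.7  11. ] w 13.9 g 30.5 q7 -0.3
tool delta [ 1.9 -1.8  3.5]
time_s: 10.15
eef_pos: [600.8, -61.8, 49.5]
eef_rot: [-2.166, -2.274, 0.004]
force: [-5.9, -0.1, 2.2]
width: 13.8
grasp_force: 30.0
time_s: 10.75
eef_pos: [602.6, -61.7, 49.6]
eef_rot: [2.167, 2.274, 0.001]
force: [0.4, 0.1, -0.5]
width: 48.4
grasp_force: 0.0
t 10.75 p [602.6 -61.7  49.6] yawx 92.77 z [ 0.001  0.    -1.   ] F [ 0.4  0.1 -0.5] w 48.4 g 0.0 q7 -0.3
tool delta [ 1.9 -3.5  3.6]
```

```bash
python3 -m handwheel '{"gripper":[0.6,0.8,1,1,1,1,1,1],"translation":[[0,0,-20],[0,0,-40],[0,0,-40],[0,0,0],[0,0,0],[0,0,0],[-40,0,0],[-40,0,0]],"roll":[0,0,0,6.2,6.2,6.1,0,0]}' 20
python3 -m handwheel '{"gripper":[1,1,1,1,1,1,1,1],"translation":[[-40,0,0],[-40,0,0],[-40,0,0],[-40,0,0],[-40,0,0],[-40,3,0],[0,0,0],[0,0,0]],"roll":[0,0,0,0,0,0,0,0]}' 20
python3 st.py 518.9 -371.2 27
python3 - <<'E'
from h import *
im=grab("top"); i2=grab("side")
c=cv2.resize(im["color"][110:230,195:285,::-1],None,fx=5,fy=5,interpolation=cv2.INTER_CUBIC)
e=cv2.resize(im["color"][180:250,310:380,::-1],None,fx=5,fy=5,interpolation=cv2.INTER_CUBIC)
f=cv2.resize(i2["color"][150:200,280:350,::-1],None,fx=5,fy=5,interpolation=cv2.INTER_CUBIC)
o=np.zeros((600,800,3),np.uint8); o[:,:450]=c; o[:350,450:]=e; o[350:,450:]=f; cv2.imwrite("pics/a3.png",cv2.convertScaleAbs(o,alpha=1.4))
E
```

```text
time_s: 11.55
eef_pos: [580.8, -137.8, 149.8]
eef_rot: [2.5, 1.901, 0.002]
force: [0.5, -0.9, 0.3]
width: 86.4
grasp_force: 0.0
time_s: 12.35
eef_pos: [517.7, -371.7, 149.2]
eef_rot: [-2.507, -1.893, -0.0]
force: [-0.0, 0.6, -1.1]
width: 87.2
grasp_force: 0.0
t 12.35 p [ 517.7 -371.7  149.2] yawx 74.11 z [ 0.  0. -1.] F [-0.   0.6 -1.1] w 87.2 g 0.0 q7 0.04
tool delta [  0.8   1.1 122.2]
```

View pics/a3.png

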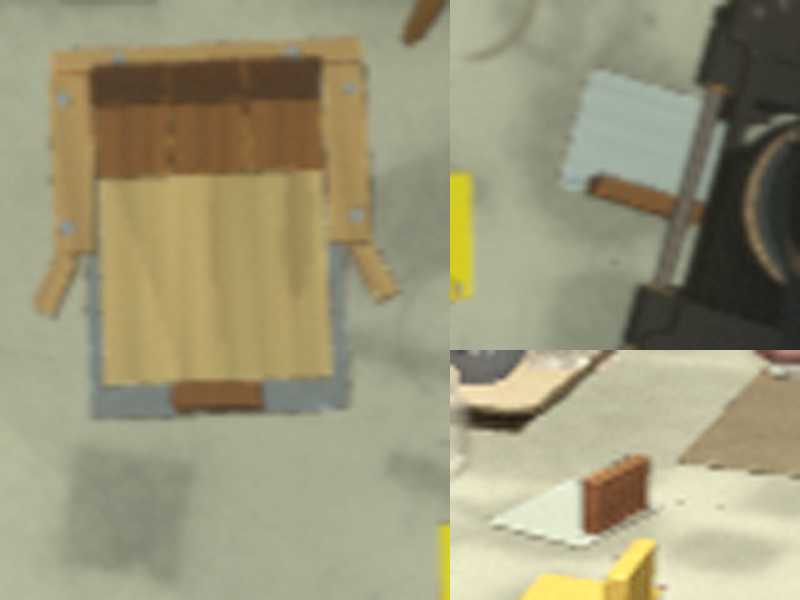

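The panel is home: its front is against the back stop at crop (92–320, 62). The metal flashing's batten is at (645,195), and the gripper appears offset only by parallax. I'll check both against the side view by projection.

Run:
```python
from fit import *
import pickle
d=pickle.load(open("d0.pkl","rb")); im=d["top"]
np.set_printoptions(precision=3,suppress=True)
o=lambda a:(np.float64(a)+.5)/5-.5+[195,110]
P=[[100,65,38],[100,-65,38],[36,65,32],[36,-65,32],[-85,25,54],[-85,-25,54],[-99,25,54],[-99,-25,54],[-100,75,10],[-100,-75,10]]
uv=[[92,66],[320,58],[97,179],[323,170],[172,385],[262,381],[172,412],[263,408],[92,418],[349,407]]
x,e=fit(im,P,o(uv),[690,-56,0.05]);print("panel",x,np.degrees(x[2]));print(e.round(1).tolist())
F=np.array([[66,45,3],[66,-45,3],[-6,-45,3],[-6,45,3],[-6,30,39],[-6,-30,39],[6,-30,39],[6,30,39],[6,30,3],[-6,30,3]],float)
a=-.274;W=np.c_[518.9+np.cos(a)*F[:,0]-np.sin(a)*F[:,1],-371.2+np.sin(a)*F[:,0]+np.cos(a)*F[:,1],F[:,2]]
print("side crop px",((proj(d["side"],W)-[280,150]+.5)*5-.5+[450,350]).round())
print("top crop px",((proj(im,W)-[310,180]+.5)*5-.5+[450,0]).round())
```

```text
panel [690.887 -56.069   0.053] 3.0617990155355317
[[-0.1, -0.1], [0.0, -0.4], [-0.1, 0.0], [0.4, -0.1], [-0.2, 0.0], [-0.1, 0.1], [-0.0, -0.3], [-0.1, -0.3], [-0.2, 0.5], [0.6, 0.6]]
side crop px [[487. 523.]
 [569. 484.]
 [663. 507.]
 [582. 548.]
 [598. 485.]
 [652. 459.]
 [636. 455.]
 [581. 481.]
 [580. 537.]
 [596. 541.]]
top crop px [[589.  66.]
 [740. 110.]
 [707. 231.]
 [555. 186.]
 [594. 194.]
 [698. 225.]
 [704. 204.]
 [600. 173.]
 [586. 173.]
 [581. 194.]]
```

```bash
python3 -m handwheel '{"gripper":[1,1,1,1,1,1,0.7,0.5],"translation":[[0.8,1,30],[0,0,30],[0,0,30],[0,0,20],[0,0,11],[0,0,0],[0,0,0],[0,0,0]],"roll":[0,0,0,0,0,0,0,0]}' 15
python3 st.py 518.9 -371.2 27
python3 -m handwheel '{"gripper":[0.4,0.3,0.2,0.1,0,0,0,0],"translation":[[0,0,0],[0,0,0],[0,0,0],[0,0,0],[0,0,0],[0,0,0],[0,0,0],[0,0,0]],"roll":[0,0,0,0,0,0,0,0]}' 15
python3 -m handwheel '{"gripper":[0,0,0,0],"translation":[[0,0,0],[0,0,0],[0,0,0],[0,0,0]],"roll":[0,0,0,0]}' 40
python3 st.py 518.9 -371.2 27
```

```text
time_s: 13.25
eef_pos: [520.6, -370.2, 30.0]
eef_rot: [2.502, 1.896, 0.002]
force: [0.5, -0.2, -0.5]
width: 77.7
grasp_force: 0.0
t 13.25 p [ 520.6 -370.2   30. ] yawx 74.3 z [ 0.002 -0.001 -1.   ] F [ 0.5 -0.2 -0.5] w 77.7 g 0.0 q7 -0.03
tool delta [-1.4 -1.3  3. ]
time_s: 14.05
eef_pos: [519.4, -370.0, 28.4]
eef_rot: [2.504, 1.897, 0.0]
force: [-0.6, 1.3, 0.6]
width: 14.8
grasp_force: 0.0
time_s: 14.45
eef_pos: [519.4, -370.1, 28.5]
eef_rot: [2.504, 1.897, 0.0]
force: [0.3, 0.2, -0.7]
width: 11.8
grasp_force: 40.0
t 14.45 p [ 519.4 -370.1   28.5] yawx 74.27 z [ 0. -0. -1.] F [ 0.3  0.2 -0.7] w 11.8 g 40.0 q7 -0.03
tool delta [-1.2 -0.2  1.5]
```

```bash
python3 -m handwheel '{"gripper":[0,0,0,0,0,0,0,0],"translation":[[0,0,-10],[0,0,-25],[0,0,-35],[0,0,-30],[0,0,0],[0,0,0],[0,0,0],[0,0,0]],"roll":[0,0,0,0,-6.2,-6.2,-6.3,0]}' 40
python3 st.py 650.1 -58.5 128.5
python3 -m handwheel '{"gripper":[0,0,0,0,0,0,0,0],"translation":[[20,10,0],[40,20,0],[40,20,0],[50,24,0],[50,24,0],[45,22,0],[40,18,0],[19,9,0]],"roll":[0,0,0,0,0,0,0,0]}' 40
python3 st.py 650.1 -58.5 65
```

```text
time_s: 15.25
eef_pos: [519.1, -370.1, 128.9]
eef_rot: [2.164, 2.278, 0.0]
force: [0.4, -0.0, -1.3]
width: 11.7
grasp_force: 40.0
t 15.25 p [ 519.1 -370.1  128.9] yawx 92.95 z [ 0.  0. -1.] F [ 0.4 -0.  -1.3] w 11.7 g 40.0 q7 0.31
tool delta [304.5 146.8   0.5]
time_s: 16.05
eef_pos: [647.3, -62.5, 129.3]
eef_rot: [-2.158, -2.282, -0.005]
force: [0.4, -0.1, -1.8]
width: 11.1
grasp_force: 40.0
t 16.05 p [647.3 -62.5 129.3] yawx 93.19 z [ 0.001  0.003 -1.   ] F [ 0.4 -0.1 -1.8] w 11.1 g 40.0 q7 -0.22
tool delta [ 3.6  3.  64.3]
```

```bash
python3 -m handwheel '{"gripper":[0,0,0,0,0,0],"translation":[[0,0,0],[0,0,20],[0,0,25],[0,0,15],[0,0,4],[0,0,0]],"roll":[0,0,0,0,0,0]}' 40
python3 st.py 650.1 -58.5 51
python3 - <<'E'
from h import *
im=grab("top"); i2=grab("side")
c=cv2.resize(im["color"][110:210,200:275,::-1],None,fx=6,fy=6,interpolation=cv2.INTER_CUBIC)
f=cv2.resize(i2["color"][185:255,170:320,::-1],None,fx=5,fy=5,interpolation=cv2.INTER_CUBIC)
o=np.zeros((600,800,3),np.uint8); o[:,:450]=c; cv2.imwrite("pics/a4.png",cv2.convertScaleAbs(o[:,:450],alpha=1.4)); cv2.imwrite("pics/a5.png",cv2.convertScaleAbs(f,alpha=1.3))
E
```

```text
time_s: 16.65
eef_pos: [645.9, -69.6, 64.1]
eef_rot: [-2.164, -2.276, 0.001]
force: [-0.4, -0.3, -0.6]
width: 11.4
grasp_force: 40.0
t 16.65 p [645.9 -69.6  64.1] yawx 92.9 z [-0.001 -0.    -1.   ] F [-0.4 -0.3 -0.6] w 11.4 g 40.0 q7 -0.25
tool delta [10.9  4.7 13.1]
```

View pics/a4.png

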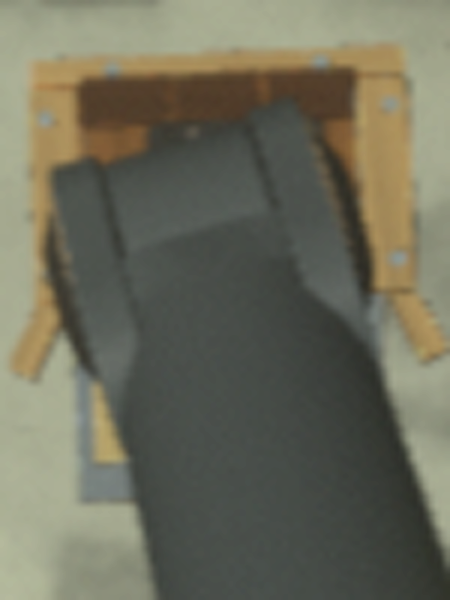

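View pics/a5.png

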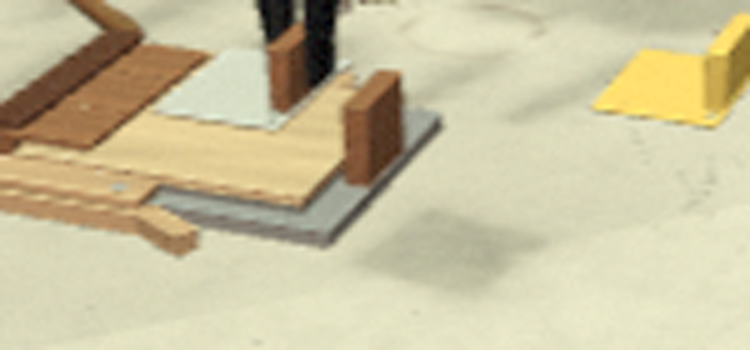

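The top view is blocked by the arm. The side view shows the flashing level above the bare deck, with its front corner at (155,110) and the shingle edge at about (100,148)–(210,55). Centre it, then lower.

```bash
python3 -m handwheel '{"gripper":[0,0,0,0,0,0,0],"translation":[[5.5,2,0],[5.5,1,0],[0,0,4],[0,0,5],[0,0,2],[0,0,0],[0,0,0]],"roll":[0,0,0,0,0,0,0]}' 40
python3 st.py 650.1 -58.5 49.5
python3 -m handwheel '{"gripper":[0,0,0,0],"translation":[[0,0,1],[0,0,1],[0,0,0],[0,0,0]],"roll":[0,0,0,0]}' 40
python3 st.py 650.1 -58.5 49.5
```

```text
time_s: 17.45
eef_pos: [648.6, -58.1, 53.3]
eef_rot: [-2.163, -2.278, 0.0]
force: [-0.4, -0.7, -1.0]
width: 11.7
grasp_force: 40.0
t 17.45 p [648.6 -58.1  53.3] yawx 92.96 z [-0. -0. -1.] F [-0.4 -0.7 -1. ] w 11.7 g 40.0 q7 -0.28
tool delta [-0.5  1.5  3.8]
time_s: 17.85
eef_pos: [648.6, -57.9, 51.5]
eef_rot: [2.163, 2.278, -0.0]
force: [-0.1, -0.4, -1.3]
width: 12.0
grasp_force: 40.0
t 17.85 p [648.6 -57.9  51.5] yawx 92.97 z [ 0. -0. -1.] F [-0.1 -0.4 -1.3] w 12.0 g 40.0 q7 -0.28
tool delta [-0.7  1.5  2. ]
```

```bash
python3 -m handwheel '{"gripper":[0,0,0,0],"translation":[[0,0,1],[0,0,0.7],[0,0,0],[0,0,0]],"roll":[0,0,0,0]}' 40
python3 st.py 650.1 -58.5 49.5
python3 -m handwheel '{"gripper":[0,0,0,0],"translation":[[0,0,0.5],[0,0,0.3],[0,0,0],[0,0,0]],"roll":[0,0,0,0]}' 40
python3 st.py 650.1 -58.5 49.5
```

```text
time_s: 18.25
eef_pos: [648.6, -57.8, 49.7]
eef_rot: [-2.163, -2.278, 0.0]
force: [0.7, 0.2, -1.4]
width: 11.9
grasp_force: 40.0
t 18.25 p [648.6 -57.8  49.7] yawx 92.97 z [-0. -0. -1.] F [ 0.7  0.2 -1.4] w 11.9 g 40.0 q7 -0.28
tool delta [-0.7  1.5  0.2]
time_s: 18.65
eef_pos: [648.7, -57.9, 49.3]
eef_rot: [2.163, 2.278, 0.0]
force: [-1.0, -0.2, 2.5]
width: 11.6
grasp_force: 40.0
t 18.65 p [648.7 -57.9  49.3] yawx 92.97 z [ 0. -0. -1.] F [-1.  -0.2  2.5] w 11.6 g 40.0 q7 -0.28
tool delta [-0.7  1.4 -0.2]
```

```bash
python3 -m handwheel '{"gripper":[0,0,0,0,0,0],"translation":[[0,3,0],[0,4,0],[0,4,0],[0,4,0],[0,2,0],[0,0,0]],"roll":[0,0,0,0,0,0]}' 40
python3 st.py 692 -56.3 49.5
python3 - <<'E'
from h import *
i2=grab("side")
f=cv2.resize(i2["color"][185:235,165:265,::-1],None,fx=8,fy=8,interpolation=cv2.INTER_CUBIC)
cv2.imwrite("pics/a6.png",cv2.convertScaleAbs(f,alpha=1.3))
E
```

```text
time_s: 19.25
eef_pos: [666.3, -56.9, 49.1]
eef_rot: [2.163, 2.278, 0.001]
force: [-0.1, -0.6, 2.5]
width: 11.7
grasp_force: 40.0
t 19.25 p [666.3 -56.9  49.1] yawx 92.97 z [ 0.001  0.    -1.   ] F [-0.1 -0.6  2.5] w 11.7 g 40.0 q7 -0.28
tool delta [-0.7 25.7 -0.4]
```

View pics/a6.png

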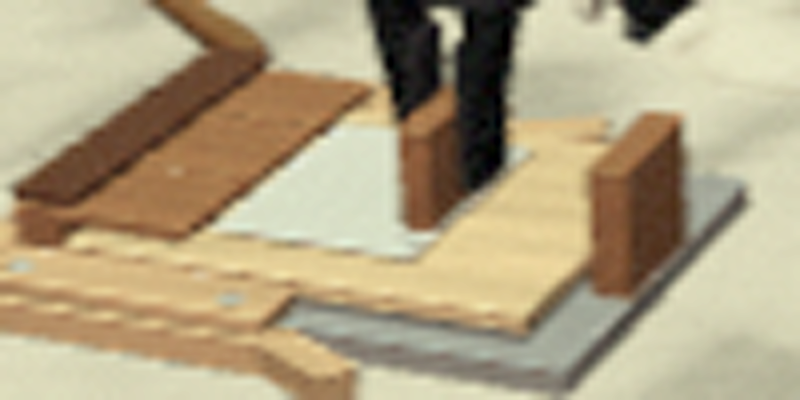

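The flashing lies flat and its front edge is just entering under the shingle edge at (190,230)–(360,95). It is parallel to the edge and the shingle is down. Sliding on.

```bash
python3 -m handwheel '{"gripper":[0,0,0,0,0],"translation":[[0,3,0],[0,4,0],[0,4,0],[0,2,0],[0,0,0]],"roll":[0,0,0,0,0]}' 40
python3 st.py 692 -56.3 49.5
python3 -m handwheel '{"gripper":[0,0,0,0,0],"translation":[[0,3,0],[0,4,0],[0,4,0],[0,2,0],[0,0,0]],"roll":[0,0,0,0,0]}' 40
python3 st.py 692 -56.3 49.5
```

```text
time_s: 19.8
eef_pos: [679.2, -56.3, 49.0]
eef_rot: [2.163, 2.278, 0.001]
force: [-1.3, -0.2, 2.9]
width: 11.7
grasp_force: 40.0
t 19.8 p [679.2 -56.3  49. ] yawx 92.97 z [ 0.001  0.    -1.   ] F [-1.3 -0.2  2.9] w 11.7 g 40.0 q7 -0.27
tool delta [-0.7 12.7 -0.5]
time_s: 20.3
eef_pos: [692.2, -55.6, 49.0]
eef_rot: [2.163, 2.278, 0.001]
force: [-2.0, 0.1, 3.4]
width: 11.6
grasp_force: 40.0
t 20.3 p [692.2 -55.6  49. ] yawx 92.97 z [ 0.001  0.    -1.   ] F [-2.   0.1  3.4] w 11.6 g 40.0 q7 -0.27
tool delta [-0.7 -0.3 -0.5]
```

```bash
python3 -m handwheel '{"gripper":[0,0,0,0],"translation":[[0,0,0.5],[0,0,0.5],[0,0,0],[0,0,0]],"roll":[0,0,0,0]}' 40
python3 st.py 692 -56.3 49.5
python3 -m handwheel '{"gripper":[0,0,0,0],"translation":[[0,0,0.3],[0,0,0],[0,0,0],[0,0,0]],"roll":[0,0,0,0]}' 40
python3 st.py 692 -56.3 49.5
```

```text
time_s: 20.7
eef_pos: [692.2, -55.6, 48.6]
eef_rot: [2.162, 2.277, 0.002]
force: [-1.4, -1.1, 5.9]
width: 11.3
grasp_force: 40.0
t 20.7 p [692.2 -55.6  48.6] yawx 92.97 z [ 0.002 -0.    -1.   ] F [-1.4 -1.1  5.9] w 11.3 g 40.0 q7 -0.27
tool delta [-0.7 -0.3 -0.9]
time_s: 21.1
eef_pos: [692.3, -55.6, 48.4]
eef_rot: [2.162, 2.277, 0.002]
force: [-0.7, -0.6, 4.9]
width: 11.8
grasp_force: 40.0
t 21.1 p [692.3 -55.6  48.4] yawx 92.97 z [ 0.002 -0.    -1.   ] F [-0.7 -0.6  4.9] w 11.8 g 40.0 q7 -0.27
tool delta [-0.7 -0.3 -1.1]
```

```bash
python3 -m handwheel '{"gripper":[0,0,0,0,0],"translation":[[0,0,0.7],[0,0,0.7],[0,0,0],[0,0,0],[0,0,0]],"roll":[0,0,0,0,0]}' 40
python3 st.py 692 -56.3 49.5
python3 - <<'E'
from h import *
i2=grab("side")
f=cv2.resize(i2["color"][185:235,165:265,::-1],None,fx=8,fy=8,interpolation=cv2.INTER_CUBIC)
cv2.imwrite("pics/a7.png",cv2.convertScaleAbs(f,alpha=1.3))
E
python3 -m handwheel '{"gripper":[0,0,0],"translation":[[0,0,0],[0,0,0],[0,0,0]],"roll":[0,0,0]}' 40;python3 st.py
```

```text
time_s: 21.6
eef_pos: [692.3, -55.6, 47.7]
eef_rot: [2.162, 2.277, 0.002]
force: [-2.2, 0.2, 8.4]
width: 11.4
grasp_force: 40.0
t 21.6 p [692.3 -55.6  47.7] yawx 92.97 z [ 0.002 -0.    -1.   ] F [-2.2  0.2  8.4] w 11.4 g 40.0 q7 -0.27
tool delta [-0.7 -0.3 -1.8]
time_s: 21.95
eef_pos: [692.3, -55.6, 47.6]
eef_rot: [2.162, 2.277, 0.002]
force: [-3.0, -0.2, 9.3]
width: 11.4
grasp_force: 40.0
t 21.95 p [692.3 -55.6  47.6] yawx 92.97 z [ 0.002 -0.    -1.   ] F [-3.  -0.2  9.3] w 11.4 g 40.0 q7 -0.27
```

View pics/a7.png

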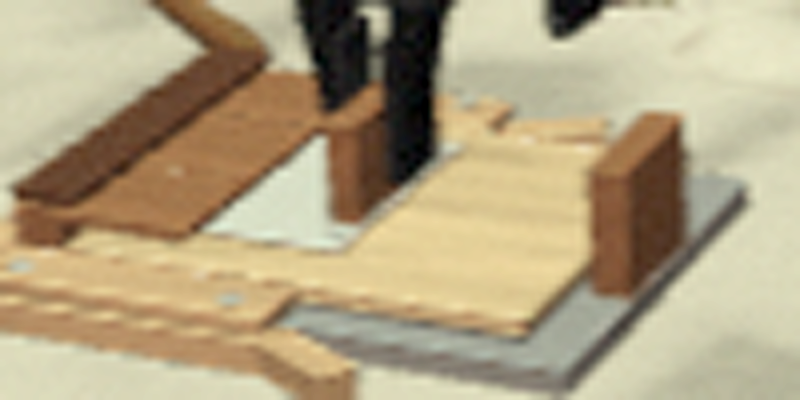

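The strip is about 30 mm under: its visible part runs from (205,230) to (345,248). The shingle is flat, the panel is unmoved (handle still at (640,200)), and the push is about 10 N. Handing in.

```bash
python3 -c "
from station import close_job
print(close_job())"
```

```text
the job is handed in; nothing more can be done
None
```

The job is handed in, with no verdict returned: the panel is home against the back stop, and the flashing is tucked about 30 mm under the flat shingle, still gripped and pressed on the deck with about 10 N, at about 22 of the 58 s allowed.

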